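Stir the ingredient canister and hold its lid open

TASK

Free the powder in the narrow ingredient canister: swing the sprung lever on its side all the way to its stop and let it spring back fully. Then open that canister's lid and finish holding it still, 60 degrees open from closed, for a colleague to look in; the lid falls shut if let go, so the program ends with the gripper still holding it. Leave the wide canister's lid shut and do not disturb the cup, brush and jar.

Things in the scene. Friction and masses are not known exactly. Their poses are not given: they have to be found in the camera images.
- canister: narrow white ingredient canister fixed on an aluminium plate 200 x 140 x 6; canister 170 deep (x), 120 wide (y), rim 146 above the table, walls 4. Origin: on the table under its centre. x points from its front (outlet, lid tab) to its rear (lid hinge), y to the left seen from the front, z up. It may stand left or right of the wide canister, and turned up to 0.25 rad. Carries the lid and the lever
- lid (a joint): lid of the narrow canister, rad: 0 closed, grows as the front edge rises, 1.047 = 60 degrees, stop at 1.75. Hinge runs along the canister's y. Plate 180 x 128 x 8 from the hinge to 7 past the front wall; about 160 g, with a light closing spring, it falls shut from any angle when let go; about 0.9 to 1.6 N upward at the tab holds it
- lid_tab (a point): grip point on the black tab of that lid, 210 from the hinge and 30 ahead of the lid plate's front edge, moves with the lid. The tab is 12 thick (along canister y), 22 high and sticks out 52 ahead of the plate, the grip point is 22 from its end; pinch it from above across its 12 thickness, then it can turn between the pads as the lid swings. In the canister's frame, closed, it lies at (-122, 0, 150)
- lid_hinge (a point): point on the hinge axis of that lid, middle of its width, in the canister's frame at (88, 0, 150), fixed to the canister
- lever (a joint): sprung lever on the narrow canister's right side (its -y side), rad: 0 at rest, leaning 30 degrees to the front; grows as its peg is pushed to the rear, up over the top, to the stop at 1.05. The spring resists with 1.5 to 3 N at the peg and brings it back to 0 when released. Turns about the canister's y
- lever_peg (a point): middle of the lever's black peg, moves with the lever. The peg is a rod of 16 diameter along canister y, 62 long, from 11 to 73 out from the canister's side wall (this point 48 out), 100 from the pivot axis. At rest in the canister's frame at (-70, -108, 152), at the stop at (30, -108, 151), 165 high midway
- lever_pivot (a point): point on the lever's pivot axis, at the canister's wall, in the canister's frame at (-20, -63, 65)
- wide_canister: wide white canister 170 deep, 170 wide, rim 146 high, without lever, on an aluminium plate; stands beside the narrow one; origin on the table under its centre, axes as the narrow one. Not part of the job
- wide_lid (a joint): lid of the wide canister, with a tab like the other, rad: 0 closed. To stay closed
- cup: white cup, 80 across, 90 high, origin under its centre. To be left alone
- brush: cleaning brush lying on the table, origin on the table under its middle. To be left alone
- jar: closed jar, 70 across, 100 high, origin under its centre. To be left alone

How it is judged:
By the outcome, as a careful person would: the job done as asked, in the order asked, and still so for the second after the job is handed in, while the arm keeps its last pose, push and grip.
It also fails if it takes over 58 s, if anything falls off the work surface, if the arm or the gripper's body presses on something with over 40 N, if the wrist force passes 120 N, or if a joint passes its speed limit or range.

ROBOT

A 6-joint arm with a two-finger parallel gripper is mounted at the origin on the work surface. World frame = base frame: x ahead of the robot, y to its left, z up, the work surface at z = 0. Lengths are in m, angles in degrees, forces in N, time in s.
With the tool pointing down it reaches from about 0.3 to 0.75 m from the base axis. Payload 8.5 kg.
Tool frame: the origin (TCP) lies at the very end of the fingers, on their centre line; the grasp point (between the pads) lies 19 mm behind it; x points along the fingers, y is the direction in which the jaws open and shut, and the axes are right-handed (so a half turn about x gives the same grasp; the last joint's range is limited). The gripper opens to 85 mm and grips with 20 to 120 N. Pads are 22 mm wide; open, the fingers measure 114 mm over their backs; the gripper's body (76 mm by 85 mm) begins 54 mm behind the grasp point. The pads swing forward as they close: fully open they stand 13 mm farther back than shut.
Start: joints at [-81.32, 21.807, 74.336, -0, 83.858, -12.336], TCP at [0.197, -0.513, 0.231] pointing down, gripper open.
Joint ranges: [-178.18, 178.18], [-50.72, 133.34], [12.68, 142.11], [-81.47, 261.47], [9.98, 163.14], [-165.26, 165.26]. Speed limits (degrees/s): [136.94, 136.94, 180, 180, 180, 180].

INTERFACE

Orientations are given as a 3x3 rotation matrix whose columns are the frame's x, y, z axes.
In Python, from rig import env, eyes, close_job gives the robot as it stands.
- The arm moves only by the shell command python3 -m pendant 'ROWS' [OPENING] [FORCE]. ROWS is a JSON object of lists of equal length, an entry for each row: "travel": the shift along the world's x, y, z in mm, a list of three; "delta_rot": the turn, a rotation vector about the world's x, y, z in rad, a list of three. In form: {"travel": [[x, y, z], ...], "delta_rot": [[wx, wy, wz], ...]}. A call has 1 to 20 rows; each row shifts and turns the commanded pose from where the row before left it; what a row does not reach is not made up. A row lasts 1/12 s, in which the tool goes at most 41.7 mm and 7.16 degrees, less where a joint would pass 70% of its speed; a pose out of reach is approached as far as the arm can. A call with a gripper value outside its range is refused whole. OPENING is the finger opening in mm, from 0 to 85.4, set as the call begins (- or left out, the last holds). The fingers move at their own pace and stop on an object; FORCE is the grip in N (left out, the last holds). Time passes only in rows, so rows that do not move let the fingers close. It gives the time, the measured TCP pose, the force and the opening at its end, in the units of the state.
- env.observe(): the state, without advancing time (a new reading comes with each control period).
- eyes.get_image(name): name is "side" or "top"; returns the picture (400x640x3 uint8, red, green, blue); there is no depth.
- eyes.camera_model(name): a dict with "vfov" (degrees; the focal length in pixels is half the picture's height over the tangent of half this angle, whatever the lens; pixels are square), "cx", "cy" (the principal point, pixels), "pose" (4x4, takes a point from camera to world coordinates). Camera axes: x right, y up, looking along -z (the intrinsics and any distortion apply to the point x, -y, -z); pixel columns grow to the right and rows downward; lengths in m; the calibration is good to about 2 mm. A picture is of the moment at which its call begins. camera_model takes no time and is no camera call.
- close_job(): hands the job in, once; it reports no verdict.
The state is a dict: "time_s": time; "q": joint angles; "qvel": joint speeds; "joint_efforts": joint torques, N m; "position": TCP position; "tool_rot": TCP orientation; "ft_force": force on the tool from outside, world axes, zero at the start; "wrist_torque": the same for the moment, N m; "grip_width": finger opening in m.
Only numpy, scipy, OpenCV 4.12 (cv2) and the standard library are available. Lean on these libraries where they do the work, as an engineer would, in place of code of your own. Each camera call takes 0.05 s, during which the arm holds its last target. There are 200 camera calls.

## Working session

There is one attempt and no reset: what is moved stays moved. The work goes in short steps, Python scripts to look and compute and a shell command to move; the robot and the scene stay as the last step left them, time stands still between calls to the robot, and variables do not carry over. Pictures are saved under pics/ and viewed, about 8 in all and at most 12, crops included, and the job is handed in when it is done.

```bash
mkdir -p pics; ls
python3 - <<'E'
from rig import env, eyes
import cv2, numpy as np
for n in("top","side"):
    im=eyes.get_image(n); cv2.imwrite(f"pics/{n}0.png",im[:,:,::-1])
    m=eyes.camera_model(n); print(n,{k:(np.round(v,4).tolist() if k=="pose" else v) for k,v in m.items()})
s=env.observe();print(s)
E
```

```text
pics
top {'vfov': 46.847155653665425, 'cx': 321.3456589966605, 'cy': 196.1093341501452, 'pose': [[0.0053, 0.9858, -0.1681, 0.4029], [-1.0, 0.0058, 0.0024, 0.002], [0.0033, 0.1681, 0.9858, 1.106], [0.0, 0.0, 0.0, 1.0]]}
side {'vfov': 44.453725856009115, 'cx': 317.24210831661674, 'cy': 200.02099984630718, 'pose': [[-0.9907, 0.0572, -0.1231, 0.4274], [-0.1352, -0.4987, 0.8562, 0.9987], [-0.0124, 0.8649, 0.5018, 0.7145], [0.0, 0.0, 0.0, 1.0]]}
{'time_s': 0.1, 'q': array([-8.13215199e+01,  2.18367346e+01,  7.43807663e+01, -4.54042442e-04,
        8.38587143e+01, -1.23355124e+01]), 'qvel': array([ 0.00561669, -0.08315214, -0.09103692,  0.00769668, -0.03143   ,
       -0.0113213 ]), 'joint_efforts': array([ 2.89430085e-03, -4.49225628e+01, -2.31655777e+01, -2.14186084e-04,
        3.63565334e-03, -1.67748567e-05]), 'position': array([ 0.19718342, -0.51314243,  0.23077514]), 'tool_rot': array([[-2.08503036e-04,  3.58596594e-01, -9.33492603e-01],
       [ 1.31378725e-03, -9.33491719e-01, -3.58596548e-01],
       [-9.99999115e-01, -1.30117915e-03, -2.76483775e-04]]), 'ft_force': array([ 0.12222508, -0.04589341, -0.04165478]), 'wrist_torque': array([-0.00918679,  0.0190631 , -0.04940306]), 'grip_width': 0.0853504507648212}
```

View pics/top0.png

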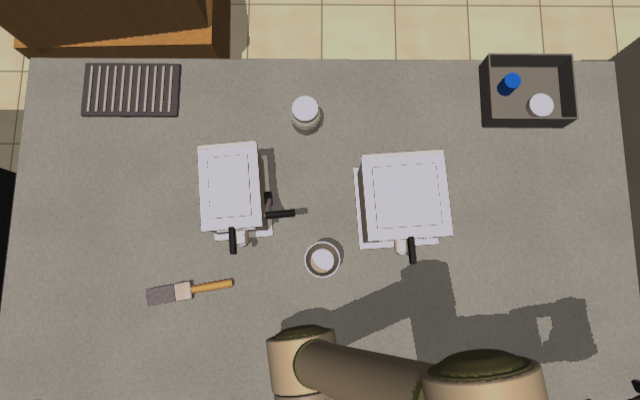

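View pics/side0.png

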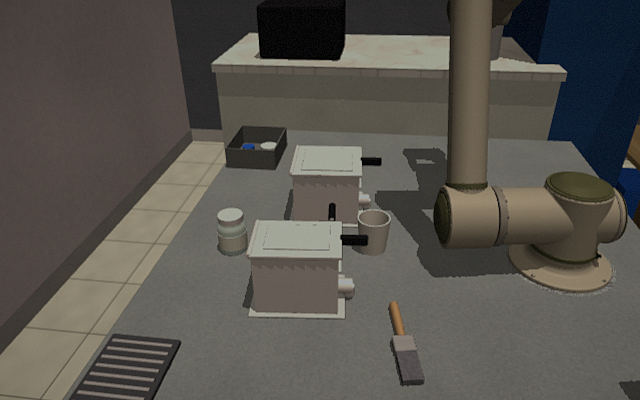

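The top view shows the narrow canister at left (lid about 198–262, 143–230), its tab near (233,240), the peg near (280,213), the cup at (322,260), the brush at (190,291) and the jar at (305,112). The side view agrees: tab near (354,240), peg near (332,212).

```bash
cat > h.py <<'E'
import numpy as np, cv2
from rig import env, eyes
def ray(n,px):
    m=eyes.camera_model(n); P=np.array(m["pose"]); f=200/np.tan(np.radians(m["vfov"]/2))
    d=P[:3,:3]@np.array([(px[0]-m["cx"])/f,-(px[1]-m["cy"])/f,-1]); return P[:3,3],d
def onz(n,px,z):
    o,d=ray(n,px); return o+d*(z-o[2])/d[2]
def proj(n,p):
    m=eyes.camera_model(n); P=np.array(m["pose"]); f=200/np.tan(np.radians(m["vfov"]/2))
    c=P[:3,:3].T@(np.array(p)-P[:3,3]); return np.array([m["cx"]+f*c[0]/-c[2], m["cy"]-f*c[1]/-c[2]])
E
python3 - <<'E'
from h import *
for n in("top","side"):
    im=cv2.imread(f"pics/{n}0.png"); g=im.max(2)
    x0,x1,y0,y1=(185,305,135,262) if n=="top" else (240,380,195,262)
    for nm,mk in(("dark",g<45),("lid",im.min(2)>(175 if n=="top" else 140))):
        M=np.zeros(g.shape,np.uint8); M[y0:y1,x0:x1]=mk[y0:y1,x0:x1]
        k,l,st,c=cv2.connectedComponentsWithStats(M)
        for i in range(1,k):
            if st[i,4]>25:
                cn=cv2.findContours((l==i).astype(np.uint8),0,1)[0][0]
                r=cv2.minAreaRect(cn); b=cv2.boxPoints(r); print(n,nm,st[i],c[i].round(1),"box",b.round(1).tolist())
                z=.154 if nm=="lid" else .161
                print("   world",[onz(n,q,z).round(4)[:2].tolist() for q in b], onz(n,c[i],.15).round(4))
    x0-=0
    cv2.imwrite(f"pics/c{n}.png",cv2.resize(im[y0-5:y1+5,x0-5:x1+5],None,fx=4,fy=4,interpolation=0))
for p in((x,y) for x,y in[(322,260),(305,105)]): print(onz("top",p,.09))
E
```

```text
top dark [264 192   8  12  59] [266.9 195.7] box [[264.0, 192.0], [271.0, 192.0], [271.0, 203.0], [264.0, 203.0]]
   world [[0.5721, 0.119], [0.5722, 0.1044], [0.549, 0.1039], [0.5489, 0.1184]] [0.5662 0.1141 0.15  ]
top dark [265 210  30   9 157] [280.8 213.6] box [[264.8999938964844, 211.89999389648438], [293.79998779296875, 209.3000030517578], [294.29998779296875, 215.39999389648438], [265.5, 218.0]]
   world [[0.5303, 0.116], [0.5361, 0.0566], [0.5234, 0.0552], [0.5176, 0.1146]] [0.5286 0.0842 0.15  ]
top dark [229 228   3  26  37] [229.8 238.6] box [[228.60000610351562, 228.0], [230.0, 228.0], [231.0, 253.0], [229.6999969482422, 253.10000610351562]]
   world [[0.4966, 0.1895], [0.4967, 0.1867], [0.4457, 0.1826], [0.4456, 0.1854]] [0.4757 0.1885 0.15  ]
top dark [233 229   3  25  46] [234.  241.4] box [[233.0, 229.0], [235.0, 229.0], [235.0, 253.0], [233.0, 253.0]]
   world [[0.4946, 0.1805], [0.4947, 0.1764], [0.4458, 0.1746], [0.4457, 0.1787]] [0.4701 0.1795 0.15  ]
top lid [ 198  141   64   90 4939] [228.7 185.6] box [[195.3000030517578, 144.8000030517578], [255.89999389648438
[... 1286 characters left out ...]
45.0]]
   world [[0.4969, 0.1873], [0.4453, 0.1813], [0.4436, 0.2157], [0.4937, 0.2217]] [0.4698 0.1851 0.15  ]
side lid [359 195  11   6  44] [363.8 196.8] box [[359.0, 195.0], [369.0, 195.0], [369.0, 200.0], [359.0, 200.0]]
   world [[0.4718, 0.0084], [0.4488, 0.0058], [0.4478, 0.0289], [0.4703, 0.0315]] [0.4606 0.0083 0.15  ]
side lid [ 247  220   95   38 2956] [296.3 238.5] box [[246.89999389648438, 255.3000030517578], [247.8000030517578, 219.8000030517578], [341.79998779296875, 222.0], [341.0, 257.6000061035156]]
   world [[0.6702, 0.267], [0.7013, 0.1428], [0.5006, 0.1285], [0.4907, 0.2529]] [0.5869 0.1943 0.15  ]
[ 0.43486183 -0.00262487  0.09      ]
[0.78949639 0.03845811 0.09      ]
```

View pics/ctop.png

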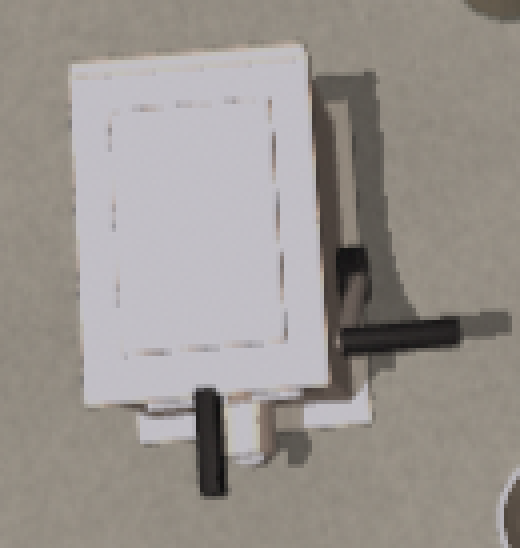

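The rays put the narrow canister's centre at about (0.587, 0.1925) with a yaw of about 5.1°. The tab and peg land where the data sheet predicts, within about 2 mm. Next I move to in front of the peg with the fingers shut and the jaws along canister y.

```bash
python3 -m pendant '{"travel":[[16.4,32.7,0],[16.4,32.7,0],[16.4,32.7,0],[16.4,32.7,0],[16.4,32.7,0],[16.4,32.7,0],[16.4,32.7,0],[16.4,32.7,0],[16.4,32.7,0],[16.4,32.7,0],[16.4,32.7,0],[16.4,32.7,0],[16.4,32.7,0],[16.4,32.7,0],[16.4,32.7,0],[16.4,32.7,0],[16.4,32.7,0],[16.4,32.7,0],[0,0,0],[0,0,0]],"delta_rot":[[0,0,-0.0154],[0,0,-0.0154],[0,0,-0.0154],[0,0,-0.0154],[0,0,-0.0154],[0,0,-0.0154],[0,0,-0.0154],[0,0,-0.0154],[0,0,-0.0154],[0,0,-0.0154],[0,0,-0.0154],[0,0,-0.0154],[0,0,-0.0154],[0,0,-0.0154],[0,0,-0.0154],[0,0,-0.0154],[0,0,-0.0154],[0,0,-0.0154],[0,0,0],[0,0,0]]}' 0 40
python3 -c "
from rig import env;s=env.observe();print(s['q'].round(1),s['tool_rot'].round(3))"
```

```text
time_s: 1.77
position: [0.4925, 0.0766, 0.2307]
tool_rot: [[-0.001, 0.093, -0.996], [0.0, -0.996, -0.093], [-1.0, -0.0, 0.001]]
ft_force: [0.6, 0.3, 0.1]
grip_width: 0.0005
[-4.8 16.7 82.3 -0.  81.1 79.9] [[-0.001  0.093 -0.996]
 [ 0.    -0.996 -0.093]
 [-1.    -0.     0.001]]
```

```bash
python3 -m pendant '{"travel":[[0,0,-20],[0,0,-25],[0,0,-25],[0,0,-20],[0,0,-11],[0,0,0],[0,0,0]],"delta_rot":[[0,0,0],[0,0,0],[0,0,0],[0,0,0],[0,0,0],[0,0,0],[0,0,0]]}'
python3 -m pendant '{"travel":[[5,0.4,0],[5,0.4,0],[5,0.4,0],[5,0.4,0],[5,0.4,0],[5,0.4,0],[0,0,0],[0,0,0]],"delta_rot":[[0,0,0],[0,0,0],[0,0,0],[0,0,0],[0,0,0],[0,0,0],[0,0,0],[0,0,0]]}'
python3 - <<'E'
from h import *
im=eyes.get_image("top")[120:270,180:320];im2=eyes.get_image("side")[180:330,230:400]
cv2.imwrite("pics/a1.png",np.hstack([cv2.resize(im,(400,429)),cv2.resize(im2,(400,429))])[:,:,::-1])
E
```

```text
time_s: 2.35
position: [0.4922, 0.0744, 0.1304]
tool_rot: [[-0.001, 0.088, -0.996], [-0.0, -0.996, -0.088], [-1.0, -0.0, 0.001]]
ft_force: [-0.4, 0.1, 0.1]
grip_width: -0.0005
time_s: 3.02
position: [0.5225, 0.0777, 0.1301]
tool_rot: [[-0.0, 0.09, -0.996], [0.0, -0.996, -0.09], [-1.0, -0.0, 0.0]]
ft_force: [-1.1, -1.0, -1.4]
grip_width: -0.0003
```

View pics/a1.png

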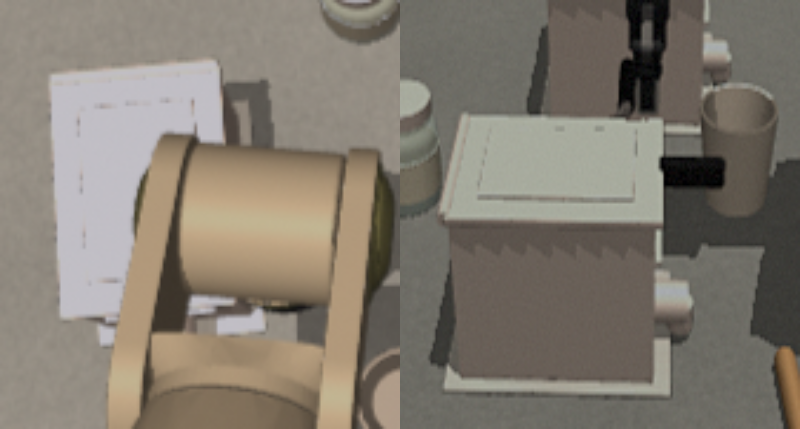

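The side crop shows the fingers at the peg (about 640,80 in the crop), with the lever arm just behind at (627,100) and light contact force. I continue the push.

```bash
python3 -m pendant '{"travel":[[6,0.54,0],[6,0.54,0],[6,0.54,0],[6,0.54,0],[6,0.54,0],[6,0.54,0],[6,0.54,0],[6,0.54,0],[6,0.54,0],[6,0.54,0],[6,0.54,0],[6,0.54,0],[0,0,0]],"delta_rot":[[0,0,0],[0,0,0],[0,0,0],[0,0,0],[0,0,0],[0,0,0],[0,0,0],[0,0,0],[0,0,0],[0,0,0],[0,0,0],[0,0,0],[0,0,0]]}'
for i in 1 2; do python3 -m pendant '{"travel":[[2,0.18,0],[2,0.18,0],[0,0,0]],"delta_rot":[[0,0,0],[0,0,0],[0,0,0]]}'; done
```

```text
time_s: 4.2
position: [0.5953, 0.0841, 0.13]
tool_rot: [[-0.0, 0.089, -0.996], [0.0, -0.996, -0.089], [-1.0, -0.0, 0.0]]
ft_force: [-2.7, -1.0, -0.0]
grip_width: 0.0001
time_s: 4.45
position: [0.5985, 0.0844, 0.1302]
tool_rot: [[-0.0, 0.089, -0.996], [0.0, -0.996, -0.089], [-1.0, -0.0, 0.0]]
ft_force: [-3.0, -1.0, -2.5]
grip_width: 0.0
time_s: 4.7
position: [0.6027, 0.0848, 0.1303]
tool_rot: [[0.0, 0.089, -0.996], [0.0, -0.996, -0.089], [-1.0, -0.0, -0.0]]
ft_force: [-3.1, 0.2, -1.0]
grip_width: 0.0
```

```bash
for i in 1 2 3 4; do python3 -m pendant '{"travel":[[1,0.09,0],[1,0.09,0],[0,0,0]],"delta_rot":[[0,0,0],[0,0,0],[0,0,0]]}' | grep -E "posi|ft_"; done
```

```text
position: [0.6045, 0.085, 0.1303]
ft_force: [-4.0, -0.0, -2.4]
position: [0.6065, 0.0852, 0.1303]
ft_force: [-3.4, -0.1, -2.2]
position: [0.6086, 0.0853, 0.1303]
ft_force: [-4.1, -0.3, -2.9]
position: [0.6103, 0.0855, 0.1302]
ft_force: [-4.6, 0.0, -1.3]
```

```bash
for i in 1 2 3 4; do python3 -m pendant '{"travel":[[1,0.09,0],[0.5,0.05,0],[0,0,0]],"delta_rot":[[0,0,0],[0,0,0],[0,0,0]]}' | grep -E "posi|ft_"; done
```

```text
position: [0.6107, 0.0856, 0.1301]
ft_force: [-11.3, -1.2, -1.1]
position: [0.6111, 0.0857, 0.1299]
ft_force: [-15.4, -2.4, 0.0]
position: [0.6115, 0.0857, 0.1297]
ft_force: [-21.2, -3.8, 2.2]
position: [0.6118, 0.0858, 0.1296]
ft_force: [-25.8, -3.5, 4.9]
```

Firm stop: the force rises to 26 N with under 0.5 mm of motion per step, within 3 mm of where the stop was expected. Now I retreat slowly so that the peg follows back.

```bash
python3 -m pendant '{"travel":[[-3,-0.27,0],[-5,-0.45,0],[-6.5,-0.6,0],[-6.5,-0.6,0],[-6.5,-0.6,0],[-6.5,-0.6,0],[-6.5,-0.6,0],[-6.5,-0.6,0],[-6.5,-0.6,0],[-6.5,-0.6,0],[-6.5,-0.6,0],[-6.5,-0.6,0],[-6.5,-0.6,0],[-6.5,-0.6,0],[-6.5,-0.6,0],[-6.5,-0.6,0],[-6.5,-0.6,0],[-6.5,-0.6,0],[-6.5,-0.6,0],[-6.5,-0.6,0]],"delta_rot":[[0,0,0],[0,0,0],[0,0,0],[0,0,0],[0,0,0],[0,0,0],[0,0,0],[0,0,0],[0,0,0],[0,0,0],[0,0,0],[0,0,0],[0,0,0],[0,0,0],[0,0,0],[0,0,0],[0,0,0],[0,0,0],[0,0,0],[0,0,0]]}'
python3 -m pendant '{"travel":[[-6,-0.5,0],[-6,-0.5,0],[-4,0,10],[0,0,25],[0,0,25],[0,0,25],[0,0,15],[0,0,0],[0,0,0]],"delta_rot":[[0,0,0],[0,0,0],[0,0,0],[0,0,0],[0,0,0],[0,0,0],[0,0,0],[0,0,0],[0,0,0]]}' 50 40
python3 - <<'E'
from h import *
im=eyes.get_image("side"); cv2.imwrite("pics/s2.png",im[:,:,::-1])
o=cv2.imread("pics/side0.png")
for a in(o,im[:,:,::-1]):
    M=(a.max(2)<45)[195:223,325:340]; print(M.sum(),[c.mean().round(1) for c in np.nonzero(M)])
cv2.imwrite("pics/a2.png",cv2.resize(im[170:330,230:400],None,fx=3.5,fy=3.5)[:,:,::-1])
E
```

```text
time_s: 8.37
position: [0.4911, 0.0745, 0.1305]
tool_rot: [[0.001, 0.089, -0.996], [-0.0, -0.996, -0.089], [-1.0, 0.0, -0.001]]
ft_force: [-0.1, 0.2, -0.1]
grip_width: 0.0001
time_s: 9.12
position: [0.4754, 0.0736, 0.2311]
tool_rot: [[0.002, 0.089, -0.996], [-0.0, -0.996, -0.089], [-1.0, 0.0, -0.002]]
ft_force: [-0.7, 0.1, -1.0]
grip_width: 0.0502
97 [np.float64(16.1), np.float64(6.4)]
95 [np.float64(16.0), np.float64(6.4)]
```

View pics/a2.png

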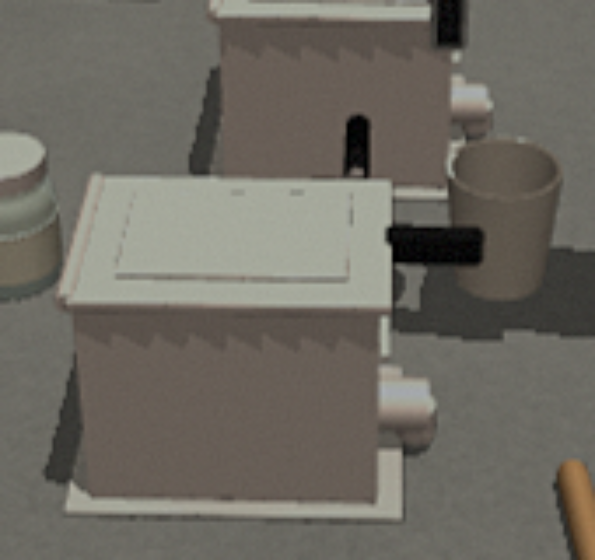

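The peg is back at its rest pixels: same mask centroid within 0.1 px, seen at (357,140) in the crop. Next is the tab.

```bash
python3 -m pendant '{"travel":[[-2,27,0],[-3,27,0],[-2,27,0],[-3,27.5,0],[0,0,0],[0,0,-25],[0,0,-25],[0,0,-25],[0,0,-15],[0,0,-10],[0,0,0],[0,0,0]],"delta_rot":[[0,0,0],[0,0,0],[0,0,0],[0,0,0],[0,0,0],[0,0,0],[0,0,0],[0,0,0],[0,0,0],[0,0,0],[0,0,0],[0,0,0]]}'
python3 - <<'E'
from h import *
im=eyes.get_image("side")[170:330,230:400];im2=eyes.get_image("top")[120:270,180:320]
cv2.imwrite("pics/a3.png",np.hstack([cv2.resize(im,(450,424)),cv2.resize(im2,(350,424))])[:,:,::-1])
E
```

```text
time_s: 10.17
position: [0.4651, 0.1817, 0.1296]
tool_rot: [[-0.002, 0.089, -0.996], [-0.0, -0.996, -0.089], [-1.0, 0.0, 0.002]]
ft_force: [1.0, 0.1, -0.3]
grip_width: 0.0499
```

View pics/a3.png

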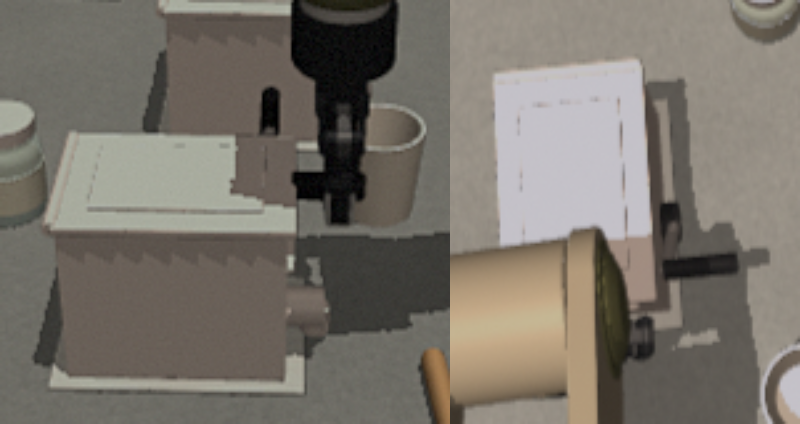

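The fingers straddle the tab (side crop, about 340,185). I close on it.

```bash
python3 -m pendant '{"travel":[[0,0,0],[0,0,0],[0,0,0],[0,0,0],[0,0,0],[0,0,0]],"delta_rot":[[0,0,0],[0,0,0],[0,0,0],[0,0,0],[0,0,0],[0,0,0]]}' 0 30
python3 - <<'E'
import numpy as np
# tool stays vertical: TCP offset constant, so shift = grip point shift, local (x along can.), 15 rows of 4 deg
a=np.radians(np.arange(0,61,4)); x=-210*np.cos(a); z=210*np.sin(a)
for u,v in zip(np.diff(x),np.diff(z)): print(round(u*.996,1),round(u*.089,1),round(v,1))
E
```

```text
time_s: 10.77
position: [0.4654, 0.1835, 0.1307]
tool_rot: [[0.001, 0.09, -0.996], [0.003, -0.996, -0.09], [-1.0, -0.003, -0.001]]
ft_force: [-1.4, 9.7, 0.5]
grip_width: 0.011
0.5 0.0 14.6
1.5 0.1 14.6
2.5 0.2 14.4
3.5 0.3 14.2
4.5 0.4 13.9
5.5 0.5 13.6
6.4 0.6 13.2
7.3 0.7 12.7
8.2 0.7 12.2
9.0 0.8 11.6
9.8 0.9 10.9
10.5 0.9 10.2
11.2 1.0 9.4
11.8 1.1 8.6
12.4 1.1 7.8
```

```bash
python3 -m pendant '{"travel":[[0,2,0],[0,0,0],[0.2,0,7.3],[0.3,0,7.3],[0.6,0,7.3],[0.9,0.1,7.3],[1.1,0.1,7.2],[1.4,0.1,7.2],[1.6,0.1,7.1],[1.9,0.2,7.1],[2.1,0.2,7],[2.4,0.2,6.9],[0,0,0],[0,0,0]],"delta_rot":[[0,0,0],[0,0,0],[0,0,0],[0,0,0],[0,0,0],[0,0,0],[0,0,0],[0,0,0],[0,0,0],[0,0,0],[0,0,0],[0,0,0],[0,0,0],[0,0,0]]}'
python3 - <<'E'
from h import *
im=eyes.get_image("side")[100:330,200:430]
cv2.imwrite("pics/a4.png",cv2.resize(im,(550,550))[:,:,::-1])
E
```

```text
time_s: 11.93
position: [0.4781, 0.185, 0.2026]
tool_rot: [[0.0, 0.089, -0.996], [-0.0, -0.996, -0.089], [-1.0, 0.0, -0.0]]
ft_force: [-0.4, -5.3, -1.1]
grip_width: 0.0114
```

View pics/a4.png

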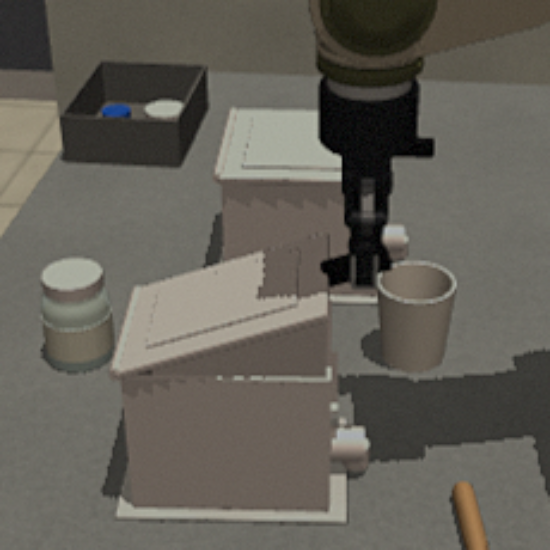

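The lid is up about 20° with the tab held at (350,268). I continue to 60°.

```bash
python3 -m pendant '{"travel":[[2.6,-0.3,6.8],[2.9,-0.2,6.8],[3.1,-0.2,6.6],[3.3,0.3,6.6],[3.6,0.3,6.4],[3.7,0.4,6.3],[4,0.3,6.1],[4.2,0.4,6.1],[4.4,0.4,5.9],[4.6,0.4,5.7],[4.8,0.4,5.5],[5,0.5,5.4],[5.2,0.4,5.1],[5.3,0.5,5.1],[5.5,0.5,4.8],[5.7,0.5,4.6],[5.8,0.5,4.4],[0,0,0],[0,0,0],[0,0,0]],"delta_rot":[[0,0,0],[0,0,0],[0,0,0],[0,0,0],[0,0,0],[0,0,0],[0,0,0],[0,0,0],[0,0,0],[0,0,0],[0,0,0],[0,0,0],[0,0,0],[0,0,0],[0,0,0],[0,0,0],[0,0,0],[0,0,0],[0,0,0],[0,0,0]]}'
python3 - <<'E'
from h import *
im=eyes.get_image("side"); cv2.imwrite("pics/s5.png",im[:,:,::-1])
cv2.imwrite("pics/a5.png",cv2.resize(im[60:330,200:430],(690,810)[:1]+(810,))[:,:,::-1][:600] if 0 else cv2.resize(im[60:330,200:430],(511,600))[:,:,::-1])
p=env.observe()["position"]; c=np.array([.5873,.1925]); u=np.array([.996,.089])
g=p+[0,0,.019]; xl=(g[:2]-c)@u; print("angle est",np.degrees(np.arctan2(g[2]-.15,.088-xl)), np.hypot(g[2]-.15,.088-xl))
E
```

```text
time_s: 13.65
position: [0.5515, 0.1918, 0.3011]
tool_rot: [[0.0, 0.091, -0.996], [0.003, -0.996, -0.091], [-1.0, -0.003, -0.001]]
ft_force: [-0.8, 6.0, -2.4]
grip_width: 0.0117
angle est 53.95663607878236 0.21034363265200176
```

View pics/a5.png

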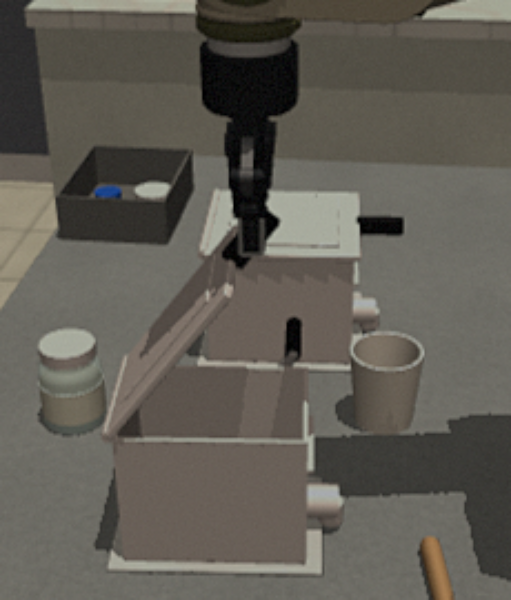

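```bash
python3 -m pendant '{"travel":[[5.9,0.7,4.3],[6.1,0.7,4],[6.3,0.8,3.7],[0,0,0],[0,0,0],[0,0,0],[0,0,0],[0,0,0]],"delta_rot":[[0,0,0],[0,0,0],[0,0,0],[0,0,0],[0,0,0],[0,0,0],[0,0,0],[0,0,0]]}'
python3 - <<'E'
from h import *
im=eyes.get_image("side"); cv2.imwrite("pics/s6.png",im[:,:,::-1])
cv2.imwrite("pics/a6.png",cv2.resize(im[150:270,235:345],None,fx=5,fy=5,interpolation=0)[:,:,::-1])
s=env.observe();p=s["position"]; c=np.array([.5873,.1925]); u=np.array([.996,.089])
g=p+[0,0,.019]; xl=(g[:2]-c)@u; print("angle est",np.degrees(np.arctan2(g[2]-.15,.088-xl)), np.hypot(g[2]-.15,.088-xl),abs(s["qvel"]).max())
E
```

```text
time_s: 14.37
position: [0.5696, 0.1935, 0.313]
tool_rot: [[0.0, 0.091, -0.996], [0.002, -0.996, -0.091], [-1.0, -0.002, -0.001]]
ft_force: [-2.3, 5.4, -2.1]
grip_width: 0.0118
angle est 59.89593112206706 0.21040947668864554 0.17344588164804456
```

View pics/a6.png

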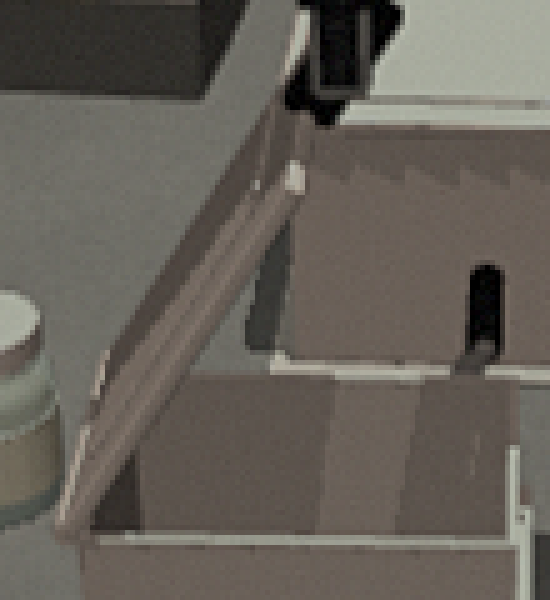

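Independent angle check from the near side edge of the lid (lower edge line, crop 303,195 to about 100,515), cast onto the plane at local y = 64 mm.

```bash
python3 - <<'E'
from h import *
c=np.array([.5873,.1925]); u=np.array([.996,.089]); v=np.array([-.089,.996])
def pl(q):
    o,d=ray("side",(235+q[0]/5,150+q[1]/5)); t=(.064-(o[:2]-c)@v)/(d[:2]@v); P=o+t*d; return (P[:2]-c)@u,P[2]
for a,b in(((303,195),(100,515)),((286,182),(72,505)),((297,178),(72,530))):
    A,B=pl(a),pl(b); print(np.round(A,4),np.round(B,4),np.degrees(np.arctan2(A[1]-B[1],B[0]-A[0])))
# whole lower edge predicted at 60: front lower corner
h=np.array([.088,.150])
for th in(57,60,63):
    t=np.radians(th); e=np.array([-np.cos(t),np.sin(t)]); n=np.array([np.sin(t),np.cos(t)])
    for off in(-.004,.004):
        P=h+.18*e+off*n; w=c+P[0]*u+.064*v; q=proj("side",[*w,P[1]]); print(th,off,((q-[235,150])*5).round(0))
# others unchanged?
a=cv2.imread("pics/side0.png").astype(int); b=cv2.imread("pics/s6.png").astype(int)
for nm,(x0,x1,y0,y1) in dict(cup=(358,392,208,255),brush=(385,425,298,385),jar=(216,248,205,255),peg=(325,340,200,218),wlid=(292,363,145,180),wtab=(363,383,155,166)).items(): print(nm,np.abs(a-b)[y0:y1,x0:x1].mean().round(1))
E
python3 -m pendant '{"travel":[[0,0,0],[0,0,0],[0,0,0],[0,0,0],[0,0,0],[0,0,0]],"delta_rot":[[0,0,0],[0,0,0],[0,0,0],[0,0,0],[0,0,0],[0,0,0]]}'
```

```text
[-0.0092  0.2988] [0.0737 0.1578] 59.5476729865684
[-0.0034  0.3039] [0.0842 0.1623] 58.291104727064024
[-0.0073  0.3056] [0.0851 0.1504] 59.21607494250801
57 -0.004 [315. 195.]
57 0.004 [296. 184.]
60 -0.004 [292. 182.]
60 0.004 [272. 172.]
63 -0.004 [268. 170.]
63 0.004 [248. 161.]
cup 8.2
brush 8.2
jar 3.7
peg 4.2
wlid 29.6
wtab 3.9
time_s: 14.92
position: [0.5696, 0.1935, 0.313]
tool_rot: [[0.0, 0.091, -0.996], [0.002, -0.996, -0.091], [-1.0, -0.002, -0.001]]
ft_force: [-1.6, 5.0, -1.0]
grip_width: 0.0114
```

View pics/s6.png

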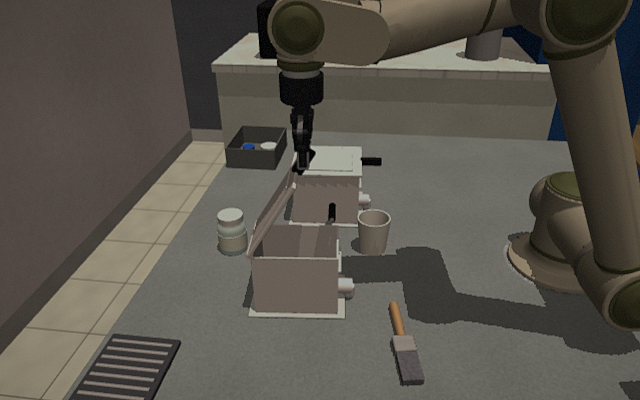

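The cup (374,232), brush (405,342), jar (232,230) and the wide lid with its tab (371,161) are where they started; the brightness differences are shadow. The peg is at rest at (332,211), and the narrow lid is held open. I hand in.

```bash
python3 -c "
from rig import close_job; print(close_job())"
```

```text
the job is handed in; nothing more can be done
None
```

The job is handed in: I worked the lever, then opened the narrow canister's lid, and the gripper is still holding it close to 60° open.

- **Lever:** I pushed the peg with closed fingers until it hit its stop, where the force rose from about 4 N to 26 N with almost no further motion. I then let it follow the fingers back. The side view showed it at its rest position to within 0.1 px.
- **Lid:** I pinched the tab at 30 N and lifted it along its arc. The arm was steady at the end, with an 11.4 mm grip opening and about 5 N of sideways force at the wrist, at 14.9 s of the 58 s allowed.
- **Lid angle:** The arm's position gives 59.9°, while the camera readings of the lid's edge gave about 58 to 59.5°. I took the gap to be pixel and calibration error and did not correct for it.
- **Other objects:** The last side view showed the cup, brush, jar and the wide canister's closed lid where they started. Picture differences were not zero for any of them: 8 grey levels for the cup and brush, 4 for the jar. The wide lid gave 30 because the gripper was partly in front of it. I put the rest down to the arm's shadow, judged by eye.

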